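# Let the meat mallet swing plumb and hang it under the pass shelf

### The arm

A 6-joint arm with a two-finger parallel gripper is mounted at the origin on the work surface. World frame = base frame: x ahead of the robot, y to its left, z up, the work surface at z = 0. Lengths are in m, angles in rad, forces in N, time in s.
With the tool pointing down it reaches from about 0.425 to 0.95 m from the base axis. Payload 3.5 kg.
Tool frame: the origin (TCP) lies between the finger pads; the fingertips stand 25 mm ahead of it and the grasp point (between the pads) lies 6 mm ahead of it (ctrl.tips_ahead is the distance from the TCP to the fingertips, in m); z points along the fingers, y is the line along which they close (so a half turn about z gives the same grasp; the last joint's range is limited). The gripper opens to 85 mm and grips with 20 to 120 N. Pads are 22 mm wide; open, the fingers measure 114 mm over their backs; the gripper's body (76 mm by 85 mm) begins 54 mm behind the grasp point. The pads swing forward as they close: fully open they stand 13 mm farther back than shut.
Start: joints at [-1.266, 0.286, 1.577, -0, 1.279, -0.15], TCP at [0.297, -0.606, 0.256] pointing down, gripper open.
Joint ranges: [-2.77, 2.77], [-0.9, 2.22], [0.21, 2.48], [-1.53, 4.67], [0.24, 2.81], [-2.84, 2.84]. Speed limits (rad/s): [2.79, 2.79, 3.14, 3.14, 3.14, 3.14].

### API

Orientations are given as a unit quaternion [x, y, z, w].
In Python, from plant import ctrl, cams, order gives the robot as it stands.
- The arm moves only by the tool move_arm, never from a script. Its argument "plan" is one flat list of numbers, 7 for each row, row after row: the shift along the world's x, y, z in mm, then the turn, a rotation vector about the world's x, y, z in degrees, then the finger opening in mm, from 0 to 85.4. A call has 1 to 12 rows; each row shifts and turns the commanded pose from where the row before left it; what a row does not reach is not made up. A row lasts 1/10 s, in which the tool goes at most 50 mm and 8.59 degrees, less where a joint would pass 70% of its speed; a pose out of reach is approached as far as the arm can. A call is refused whole if a number of a shift passes 50 or a number of a turn 8.59, either way. A call with a gripper value outside its range is refused whole. The fingers move at their own pace and stop on an object; "newtons" is the grip in N (left out, the last holds). Time passes only in rows, so rows that do not move let the fingers close. It gives the time, the measured TCP pose, the force, the opening and the grip force at its end, in the units of the state.
- ctrl.get_state(): the state, without advancing time (a new reading comes with each control period).
- cams.read_camera(name): name is "side" or "top"; returns a dict with "color" (480x640x3 uint8, red, green, blue), "fov_y" (degrees; the focal length in pixels is half the picture's height over the tangent of half this angle, whatever the lens; pixels are square), "cx", "cy" (the principal point, pixels), "k1" (the pictures are not rectified: a ray, as slopes to the right and down, at radius r is drawn at 1 + k1 r^2 times it, then the intrinsics apply), "origin" and "orientation" of the camera in the world. Camera axes: x right, y up, looking along -z (the intrinsics and any distortion apply to the point x, -y, -z); pixel columns grow to the right and rows downward; lengths in m; the calibration is good to about 2 mm. A picture is of the moment at which its call begins. There is no depth.
- order.sign_off(): hands the job in; it is judged then, once.
The state is a dict: "time": time; "qpos": joint angles; "dq": joint speeds; "joint_efforts": joint torques, N m; "eef_pos": TCP position; "tcp_rot": TCP orientation; "contact_force": force on the tool from outside, world axes, zero at the start; "wrist_torque": the same for the moment, N m; "opening": opening from 0.0 (shut) to 1.0 (fully open); "finger_force": force on a finger pad.
Only numpy, scipy, OpenCV 4.12 (cv2) and the standard library are available. Lean on these libraries where they do the work, as an engineer would, in place of code of your own. Each camera call takes 0.05 s, during which the arm holds its last target. There are 200 camera calls.

### The job

Put the meat mallet away: pinch it firmly by the two brass cheeks at its handle end and lift it off the table still lying roughly level, then ease your grip until it swings to hang straight down, and pinch it firmly again. Hang it by its red collar in the blue fork below the wire shelf, neck between the prongs and collar flat on them behind the front lips, and let go so that it hangs quietly. Leave the turner, bottles, jar and cup where they are.

Things in the scene. Friction and masses are not known exactly. Their poses are not given: they have to be found in the camera images.
- mallet: Meat mallet, 185 mm long, about 0.4 kg, lying on the table. Origin on its underside below the grip cheeks; x runs along the handle to the head, z up as it lies, long axis at z=22 mm. From x=0: dark end tab 30x14x30 mm, collar at 44-50 mm, round neck 16 mm thick, head at 126-170 mm (70 mm along y, 44 along z)
- mallet_grip (a point): Centre between the two flat brass cheeks (22x22 mm, 26 mm apart across y, the only grip place standing proud of the tab), 22 mm above the table as it lies. Pinched with 60 N or more it stays put; eased below about 15 N it turns about the cheeks and hangs plumb (a fast swing overshoots: ease little by little, 0.1 mm of opening is about 5 N, no force is left at 26 mm); below about 3 N it drops
- mallet_collar (a point): Centre of the head-side face of the square red collar (44x44 mm, 6 mm thick), on the long axis, 50 mm from mallet_grip
- mallet_head (a point): Centre of the metal head, on the long axis, 148 mm from mallet_grip
- rack: Fixed steel rack with a wire shelf on two 22 mm posts (at x=100, y=+-190 mm). Origin on the table below the fork seat; x points into the fork from its open front (robot side) to the crossbar at x=92 mm, whose top is 8 mm above the prongs; z up. A low tray (top 22 mm) lies below
- fork_seat (a point): Middle of the fork at the height of the prong tops, 165 mm above the table; axes as rack. Two blue prongs along x, inner faces at y=+-13, outer at +-27 mm, 10 mm thick. Lips 8 mm high at their front ends, x=-38 to -32 mm; the collar lies flat with its centre at x=-10 to 68 mm
- shelf_edge (a point): Middle of the front edge of the wire shelf, at its underside: 345 mm above the table, 4 mm in front of fork_seat (x=-4 mm in the rack's frame). The shelf reaches 143 mm back from there and 200 mm to either side; a tool pointing straight down cannot reach the fork
- turner: Black-handled steel turner (spatula) lying on the table, 200 mm long; a bystander
- sauce_a: Orange sauce bottle, 56 mm diameter, 150 mm tall; a bystander. Origin: centre of its underside
- sauce_b: Red sauce bottle, 56 mm diameter, 150 mm tall; a bystander. Origin: centre of its underside
- rub_jar: Amber glass jar with black cap, 68 mm diameter, 90 mm tall; a bystander. Origin: centre of its underside
- cup: White cup, 80 mm diameter at the rim, 80 mm tall; a bystander. Origin: centre of its underside
Mind the look-alikes: they are no part of the job. There is more than one size of the mallet; the job needs the smaller.

How it is judged:
On the way, in this order (a step that is already met when the one before it is completed fails the run):
1. the mallet is lifted, head over 80 mm above the table, while still lying nearer level than upright (grip and head over 105 mm apart, seen from above) (horizontal distance between mallet_grip and mallet_head above 0.105 m and height (world z) of each of mallet_head, mallet_grip above 0.08 m), for 0.1 s.
2. it hangs plumb from the fingers (head within 25 mm below the grip, seen from above), head clear of the table (horizontal distance between mallet_grip and mallet_head below 0.025 m and height (world z) of mallet_head above 0.04 m and height (world z) of mallet_grip above 0.17 m and contact force between the fingers and mallet above 1 N), for 0.3 s.
3. it is pinched firmly again while it hangs plumb (horizontal distance between mallet_grip and mallet_head below 0.025 m and height (world z) of mallet_head above 0.04 m and contact force between the fingers and mallet above 90 N), for 0.2 s.
At the end, for the whole second after the job is handed in: the mallet hangs plumb in the fork (head within 25 mm below its grip seen from above), released and quiet (under 0.1 m/s), its collar flat on the prongs within 6 mm, behind the lips and short of the crossbar, and within 12 mm of the fork's middle line (x of mallet_collar in the frame of fork_seat between -0.018 and 0.072 m and y of mallet_collar in the frame of fork_seat between -0.012 and 0.012 m and z of mallet_collar in the frame of fork_seat between -0.006 and 0.006 m and horizontal distance between mallet_grip and mallet_head below 0.025 m and contact force between the fingers and mallet below 0.1 N and linear speed of mallet below 0.1 m/s); the robot touches nothing.
It fails at once if a bystander (turner, bottle, jar or cup) is moved over 30 mm (distance of any of turner, sauce_a, sauce_b, rub_jar, cup from where it was at the start of the episode above 0.03 m).
It also fails if it takes over 61 s, if anything falls off the work surface, if the arm or the gripper's body presses on something with over 40 N, if the wrist force passes 120 N, or if a joint passes its speed limit or range.

## Working session

There is one attempt and no reset: what is moved stays moved. The work goes in short steps, Python scripts to look and compute and a tool call to move; the robot and the scene stay as the last step left them, time stands still between calls to the robot, and variables do not carry over. Pictures are saved under pics/ and viewed, at most 10 in all, crops included, and the job is handed in when it is done.

Besides the shell and the picture viewer there is one more tool, called after ">>>" as name(argument=value, ...) on one line, values as JSON. move_arm: Moves the arm, as the interface text tells. Its arguments: {"type":"object","properties":{"plan":{"type":"array","items":{"type":"number"}},"newtons":{"type":"number"}},"required":["plan"]}

```bash
ls; mkdir -p pics; cat > h.py <<'E'
import numpy as np, cv2, json
from scipy.spatial.transform import Rotation as R
from plant import ctrl, cams, order
def snap(name,fn):
    d=cams.read_camera(name); cv2.imwrite(fn,d["color"][:,:,::-1])
    json.dump({k:(np.array(v).tolist()) for k,v in d.items() if k!="color"},open(f"{name}.json","w")); return d
def cal(name):
    d=json.load(open(f"{name}.json")); f=240/np.tan(np.radians(d["fov_y"]/2)); return d,f,R.from_quat(d["orientation"])
def ray(name,u,v):
    d,f,r=cal(name); p=np.array([(u-d["cx"])/f,(v-d["cy"])/f]); s=p.copy()
    for _ in range(20): s=p/(1+d["k1"]*(s@s))
    return np.array(d["origin"]), r.apply([s[0],-s[1],-1])
def onz(name,u,v,z):
    o,w=ray(name,u,v); return o+w*(z-o[2])/w[2]
def pix(name,P):
    d,f,r=cal(name); c=r.inv().apply(np.array(P)-d["origin"]); s=np.array([c[0],-c[1]])/-c[2]
    s=s*(1+d["k1"]*(s@s)); return s*f+[d["cx"],d["cy"]]
def tri(a,b):
    (o,w),(p,x)=ray("top",*a),ray("side",*b); w/=np.linalg.norm(w);x/=np.linalg.norm(x)
    t=np.linalg.lstsq(np.c_[w,-x],p-o,rcond=None)[0]; A,B=o+w*t[0],p+x*t[1]; return (A+B)/2,np.linalg.norm(A-B)
E
python3 - <<'E'
from h import *
for n in("top","side"): snap(n,f"pics/{n}0.png"); print(open(n+".json").read())
print(ctrl.get_state(),ctrl.tips_ahead)
E
```

```text
pics
{"fov_y": 50.92300326080038, "cx": 323.1390399053082, "cy": 234.41950002269425, "k1": 0.044425957770079766, "origin": [0.3701225262638449, -0.007552542800493287, 1.397501581551929], "orientation": [-0.06380831931700068, 0.04349827756766704, 0.7093836956402003, -0.7005791679706423]}
{"fov_y": 50.62654005132011, "cx": 314.8601744694322, "cy": 243.91928628605552, "k1": -0.053782397206988825, "origin": [0.40696006201951657, 0.8867518469545586, 1.2044843957795055], "orientation": [-0.02166456235416562, 0.3489674616713349, 0.9331369106741191, -0.08371298208897408]}
{'time': 0.1, 'qpos': array([-1.26601607e+00,  2.87151294e-01,  1.57800290e+00, -6.26054716e-06,
        1.27861388e+00, -1.49993701e-01]), 'dq': array([ 2.81262841e-04, -7.57697315e-04, -3.04436258e-03,  1.30726317e-03,
       -4.43824105e-05,  1.25635360e-03]), 'joint_efforts': array([ 5.95835827e-04, -4.07298124e+01, -2.93699670e+01, -1.47085061e-04,
        3.42388979e-03, -2.91334956e-06]), 'eef_pos': array([ 0.29636781, -0.60586599,  0.25505096]), 'tcp_rot': array([ 9.74258000e-01,  2.25433287e-01, -8.70849266e-05, -1.08422037e-03]), 'contact_force': array([-0.10616308,  0.14823188, -0.32201743]), 'wrist_torque': array([ 0.07071744,  0.0398766 , -0.02171941]), 'finger_force': 0.0, 'opening': 1.0040824946538738} 0.025
```

View pics/top0.png

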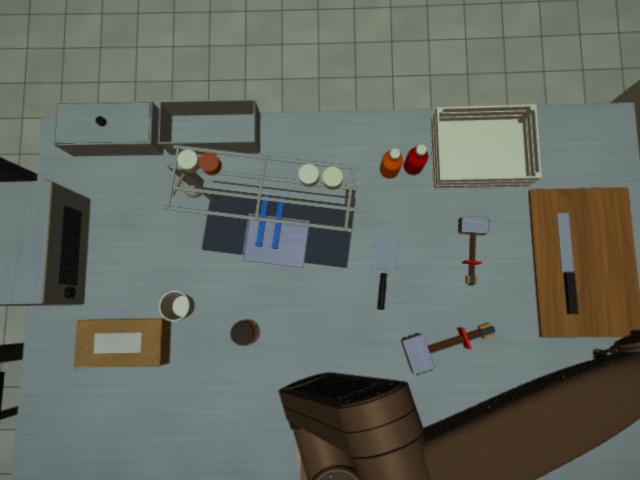

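View pics/side0.png

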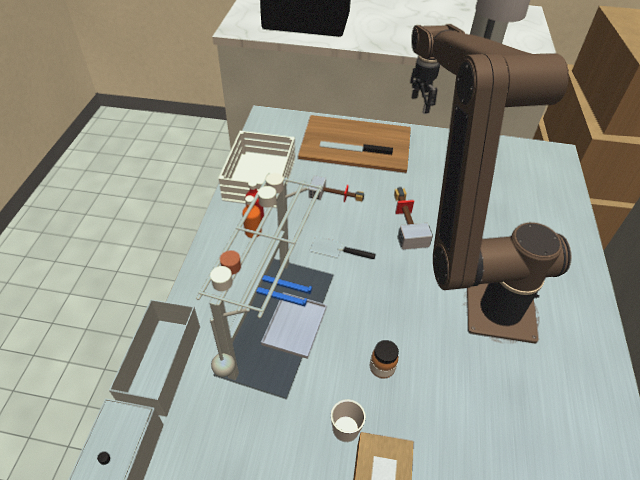

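The two candidates in the top view are mallet A, with its head at (475,225) and grip at (471,281), and mallet B, with its head at (417,353) and grip at (488,330). B looks bigger. The rack fork's prongs are at (262,225) and (278,225). Next I take a close crop and measure both.

```bash
python3 - <<'E'
from h import *
t=cv2.imread("pics/top0.png");s=cv2.imread("pics/side0.png")
a=cv2.resize(t[205:295,440:520],None,fx=5,fy=5,interpolation=cv2.INTER_CUBIC)
b=cv2.resize(t[190:280,225:305],None,fx=5,fy=5,interpolation=cv2.INTER_CUBIC)
cv2.imwrite("pics/crop1.png",np.hstack([a,b]))
a=cv2.resize(s[260:320,240:330],None,fx=6,fy=6,interpolation=cv2.INTER_CUBIC)
cv2.imwrite("pics/crop2.png",a)
for n,h,g in(("A",(475,226),(471.5,281)),("B",(417,353),(488,330))):
    H,G=onz("top",*h,.03),onz("top",*g,.03);print(n,H,G,np.linalg.norm(H-G))
E
```

```text
A [ 0.59681697 -0.38226325  0.03      ] [ 0.4479468  -0.36468077  0.03      ] 0.1499048727376033
B [ 0.26109907 -0.21258846  0.03      ] [ 0.31933412 -0.39993087  0.03      ] 0.19618486545488775
```

View pics/crop1.png

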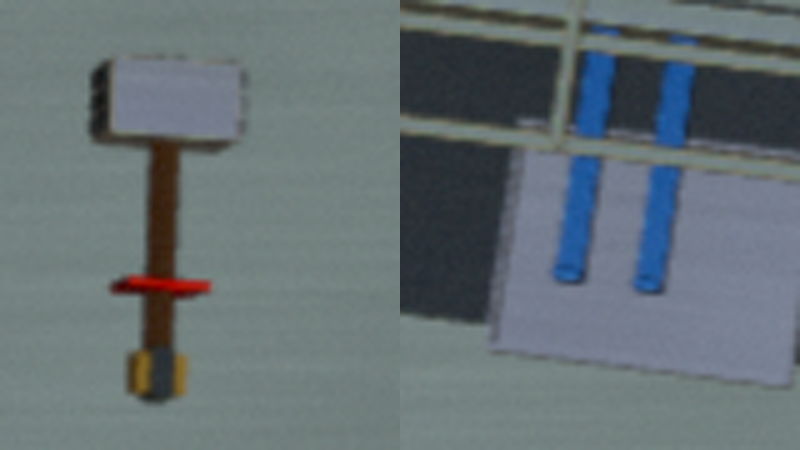

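View pics/crop2.png

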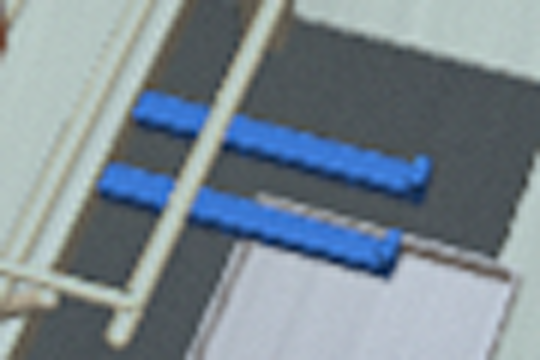

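The crop confirms A as the smaller mallet: 150 mm from grip to head, against 196 mm for B. Its grip is at about (472.1,279.4) and its head top centre at (475,224.6). The prong tips in the top view are at (258.8,244) and (274.8,246.6). The lips in the side view are at (305.5,299) and (310.3,286).

```bash
python3 - <<'E'
from h import *
G=onz("top",472.1,279.4,.033);H=onz("top",475,224.6,.044);print("G",G,"H",H,np.linalg.norm((H-G)[:2]),"yaw",np.degrees(np.arctan2(*(H-G)[[1,0]])))
print("cheeks",onz("top",468.3,279,.033),onz("top",476.2,279.6,.033))
L=onz("top",258.8,244,.173);Rr=onz("top",274.8,246.6,.173);Lb=onz("top",265.4,196,.165);Rb=onz("top",281.6,198.4,.165)
print("lips",L,Rr,np.linalg.norm(L-Rr),"back",Lb,Rb,np.linalg.norm(Lb-Rb))
d=(Lb+Rb-L-Rr)[:2];yaw=np.arctan2(d[1],d[0]);print("yaw",np.degrees(yaw),np.linalg.norm(d)/2)
print("tri",tri((258.8,244),(305.5,299.2)),tri((274.8,246.6),(310.3,286.3)))
m=(L+Rr)/2; print("seat",m[:2]+.035*np.array([np.cos(yaw),np.sin(yaw)]))
for n,u,v,z in(("sa",394,154,.15),("sb",421,149,.15),("jar",244,332,.09),("turn",385,250,.01),("turnh",381,305,.02)):print(n,onz("top",u,v,z))
s=ctrl.get_state();print(R.from_quat(s["tcp_rot"]).as_matrix())
E
```

```text
G [ 0.45201461 -0.365714    0.033     ] H [ 0.59831368 -0.37863627  0.044     ] 0.1468686627846112 yaw -5.047708848144329
cheeks [ 0.45317714 -0.35578644  0.033     ] [ 0.45137794 -0.37644701  0.033     ]
lips [0.53635001 0.18528046 0.173     ] [0.52934206 0.14581656 0.173     ] 0.04008129792206714 back [0.65878241 0.17099465 0.165     ] [0.6519568 0.1302284 0.165    ] 0.04133372117979554
yaw -6.950693065723619 0.12343070134643311
tri (array([0.5348256 , 0.18502073, 0.17460315]), np.float64(0.002590128117291574)) (array([0.5288316 , 0.14544636, 0.17595346]), np.float64(0.0002507617757464958))
seat [0.56758881 0.16131298]
sa [ 0.76624949 -0.1555633   0.15      ]
sb [ 0.77791146 -0.22434224  0.15      ]
jar [0.3213815  0.23391858 0.09      ]
turn [ 0.536799   -0.13906601  0.01      ]
turnh [ 0.38658144 -0.12296512  0.02      ]
[[ 8.98359651e-01  4.39260178e-01 -6.58525096e-04]
 [ 4.39260555e-01 -8.98357315e-01  2.07335705e-03]
 [ 3.19152350e-04 -2.15188442e-03 -9.99997634e-01]]
```

```bash
cat >> h.py <<'E'
def target(grasp,yaw,tilt):
    """pose with grasp point at grasp, fingers pointing forward by tilt deg from down, closing across yaw"""
    c=R.from_euler("z",yaw,degrees=True)*R.from_euler("y",-tilt,degrees=True)*R.from_quat([1,0,0,0])
    return np.array(grasp)-.006*c.apply([0,0,1]),c
def todo(grasp,yaw,tilt):
    p,c=target(grasp,yaw,tilt);s=ctrl.get_state();q=R.from_quat(s["tcp_rot"])
    print("t",s["time"],"shift mm",np.round((p-s["eef_pos"])*1e3,1),"turn deg",np.round((c*q.inv()).as_rotvec(degrees=True),2),"grasp now",np.round(s["eef_pos"]+.006*q.apply([0,0,1]),4),"F",s["finger_force"],np.round(s["contact_force"],1),"q",np.round(s["qpos"],2))
E
python3 -c "
from h import *
todo([.452,-.366,.16],-5,40)"
```

```text
t 0.1 shift mm [151.8 240.2 -90.5] turn deg [  7.28 -39.8  -29.82] grasp now [ 0.2964 -0.6059  0.2491] F 0.0 [-0.1  0.1 -0.3] q [-1.27  0.29  1.58 -0.    1.28 -0.15]
```

>>> move_arm(plan=[19,30,-6,0.91,-4.975,-3.73,85,19,30,-6,0.91,-4.975,-3.73,85,19,30,-6,0.91,-4.975,-3.73,85,19,30,-6,0.91,-4.975,-3.73,85,19,30,-6,0.91,-4.975,-3.73,85,19,30,-6,0.91,-4.975,-3.73,85,19,30,-6,0.91,-4.975,-3.73,85,19,30,-6,0.91,-4.975,-3.73,85,0,0,0,0,0,0,85,0,0,0,0,0,0,85], newtons=80)

```text
time: 1.1
eef_pos: [0.4484, -0.3654, 0.2076]
tcp_rot: [0.939, -0.041, 0.341, 0.015]
contact_force: [0.3, 0.3, -0.0]
opening: 0.997
finger_force: 0.0
```

```bash
python3 -c "
from h import *
todo([.452,-.366,.09],-5,40)
snap('top','pics/top1.png');snap('side','pics/side1.png')
t=cv2.imread('pics/top1.png');s=cv2.imread('pics/side1.png')
cv2.imwrite('pics/c3.png',np.hstack([cv2.resize(t[190:310,410:510],None,fx=4,fy=4,interpolation=2),cv2.resize(s[140:260,340:440],None,fx=4,fy=4,interpolation=2)]))"
```

```text
t 1.1 shift mm [  -0.2   -0.3 -113. ] turn deg [ 0.04 -0.1   0.02] grasp now [ 0.4522 -0.3657  0.203 ] F 0.0 [ 0.3  0.3 -0. ] q [-1.08 -0.07  2.16  0.83  0.81  0.06]
```

View pics/c3.png

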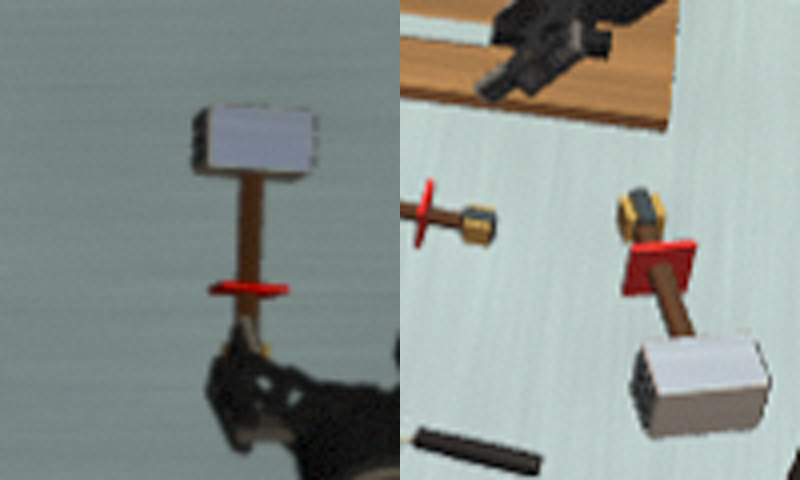

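The arm is above the grip with its fingers square to the handle. In the side view the cheeks are at about (360,196).

```bash
python3 -c "
from h import *
print(pix('side',[.452,-.366,.026]),pix('side',[.599,-.379,.044]))
print(tri((472.1,279.4),(360,195)))
todo([.451,-.366,.027],-5,40)"
```

```text
[359.16009014 194.99605664] [316.88141179 182.78907778]
(array([ 0.45086965, -0.3677309 ,  0.02502042]), np.float64(0.0032434645527715496))
t 1.2 shift mm [  -1.5    2.  -177.7] turn deg [ 0.19 -0.01  0.12] grasp now [ 0.4525 -0.368   0.2047] F 0.0 [ 0.1 -0.6  0.3] q [-1.08 -0.07  2.16  0.83  0.81  0.06]
```

>>> move_arm(plan=[0,0,-30,0,0,0,60,0,0,-30,0,0,0,60,0,0,-30,0,0,0,60,0,0,-30,0,0,0,60,0,0,-20,0,0,0,60,0,0,0,0,0,0,60,0,0,0,0,0,0,60])

```text
time: 1.9
eef_pos: [0.4487, -0.3679, 0.069]
tcp_rot: [0.939, -0.042, 0.342, 0.016]
contact_force: [-0.7, -0.2, 0.4]
opening: 0.701
finger_force: 0.0
```

```bash
python3 -c "
from h import *
todo([.451,-.366,.027],-5,40)"
```

```text
t 1.9 shift mm [ -1.6   2.3 -37.5] turn deg [0.12 0.   0.15] grasp now [ 0.4526 -0.3683  0.0645] F 0.0 [-0.7 -0.2  0.4] q [-1.08  0.19  2.21  1.12  0.64 -0.32]
```

>>> move_arm(plan=[-1,2,-15,0,0,0,50,0,0,-15,0,0,0,40,0,0,-6,0,0,0,40,0,0,0,0,0,0,40,0,0,0,0,0,0,40])

```text
time: 2.4
eef_pos: [0.448, -0.3654, 0.0337]
tcp_rot: [0.939, -0.041, 0.342, 0.017]
contact_force: [-0.2, 0.1, -0.2]
opening: 0.464
finger_force: 0.0
```

```bash
python3 -c "
from h import *
todo([.451,-.366,.027],-5,40)
snap('top','pics/top2.png');snap('side','pics/side2.png')
t=cv2.imread('pics/top2.png');s=cv2.imread('pics/side2.png')
cv2.imwrite('pics/c4.png',np.hstack([cv2.resize(t[230:310,430:500],None,fx=5,fy=5,interpolation=2),cv2.resize(s[160:240,320:400],None,fx=5,fy=5,interpolation=2)]))"
```

```text
t 2.4 shift mm [-0.9 -0.3 -2.1] turn deg [0.19 0.05 0.11] grasp now [ 0.4519 -0.3657  0.0291] F 0.0 [-0.2  0.1 -0.2] q [-1.08  0.27  2.21  1.22  0.61 -0.45]
```

View pics/c4.png

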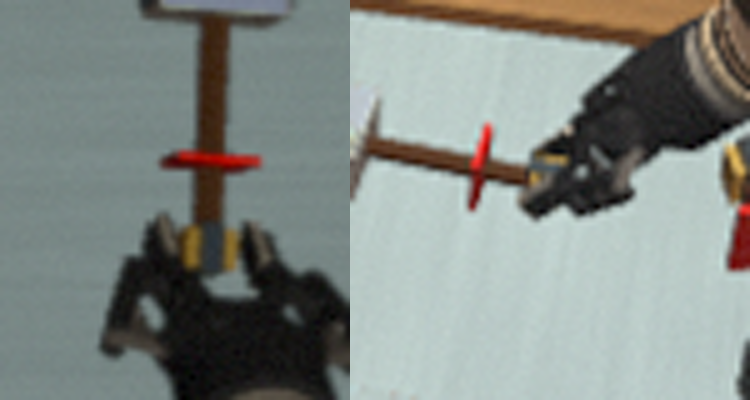

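The cheeks sit centred between the open fingers. Now I pinch.

>>> move_arm(plan=[-1,0,-2,0,0,0,32,0,0,0,0,0,0,24,0,0,0,0,0,0,24,0,0,0,0,0,0,24,0,0,0,0,0,0,24,0,0,0,0,0,0,24], newtons=85)

```text
time: 3.1
eef_pos: [0.4466, -0.3649, 0.0308]
tcp_rot: [0.939, -0.042, 0.342, 0.016]
contact_force: [-5.0, 0.3, 5.1]
opening: 0.291
finger_force: 52.4
```

>>> move_arm(plan=[0,0,0,0,0,0,20,0,0,0,0,0,0,20,0,0,0,0,0,0,20,0,0,8,0,0,0,20,0,0,12,0,0,0,20], newtons=85)

```text
time: 3.6
eef_pos: [0.4452, -0.3624, 0.0481]
tcp_rot: [0.94, -0.041, 0.339, 0.014]
contact_force: [-0.4, 0.6, -3.8]
opening: 0.286
finger_force: 83.6
```

>>> move_arm(plan=[0,0,20,0,0,0,20,0,0,25,0,0,0,20,0,0,25,0,0,0,20,0,0,25,0,0,0,20,0,0,25,0,0,0,20,0,0,25,0,0,0,20,0,0,25,0,0,0,20,0,0,25,0,0,0,20,0,0,15,0,0,0,20,0,0,8,0,0,0,20,0,0,0,0,0,0,20,0,0,0,0,0,0,20])

```text
time: 4.8
eef_pos: [0.446, -0.3636, 0.2663]
tcp_rot: [0.939, -0.042, 0.34, 0.015]
contact_force: [-0.3, 1.0, -3.5]
opening: 0.287
finger_force: 83.7
```

```bash
python3 -c "
from h import *
todo([.451,-.366,.28],-5,40)
snap('top','pics/top3.png');snap('side','pics/side3.png')
t=cv2.imread('pics/top3.png');s=cv2.imread('pics/side3.png')
cv2.imwrite('pics/c5.png',np.hstack([cv2.resize(t[180:310,410:540],None,fx=3,fy=3,interpolation=2),cv2.resize(s[90:220,290:420],None,fx=3,fy=3,interpolation=2)]))"
```

```text
t 4.8 shift mm [ 1.2 -2.1 18.3] turn deg [-0.06 -0.17  0.05] grasp now [ 0.4498 -0.3639  0.2617] F 83.68864059448242 [-0.3  1.  -3.5] q [-1.08 -0.15  2.12  0.75  0.9   0.18]
```

View pics/c5.png

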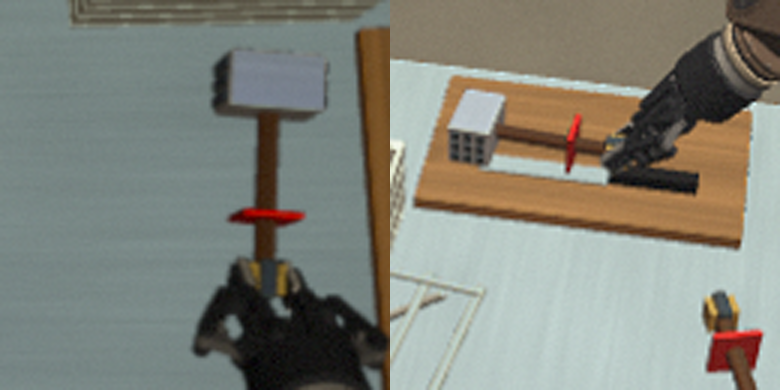

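Step 1 is done: the mallet is held level with its head raised. Now I ease the grip in small steps.

>>> move_arm(plan=[0,0,0,0,0,0,25,0,0,0,0,0,0,25.2,0,0,0,0,0,0,25.4,0,0,0,0,0,0,25.5,0,0,0,0,0,0,25.5,0,0,0,0,0,0,25.5])

```text
time: 5.5
eef_pos: [0.4461, -0.364, 0.2674]
tcp_rot: [0.939, -0.041, 0.341, 0.015]
contact_force: [-2.0, 0.6, -3.3]
opening: 0.302
finger_force: 18.5
```

```bash
python3 -c "
from h import *
s=ctrl.get_state();print(s['wrist_torque'],s['finger_force'],s['opening']*85.4)"
```

```text
[0.14879985 1.03248705 0.03019733] 18.450466096401215 25.74891337853663
```

>>> move_arm(plan=[0,0,0,0,0,0,25.53,0,0,0,0,0,0,25.56,0,0,0,0,0,0,25.58,0,0,0,0,0,0,25.6,0,0,0,0,0,0,25.6])

```text
time: 6.0
eef_pos: [0.4468, -0.3644, 0.2687]
tcp_rot: [0.939, -0.042, 0.342, 0.016]
contact_force: [0.8, 0.1, -4.7]
opening: 0.296
finger_force: 11.2
```

```bash
python3 -c "
from h import *
s=ctrl.get_state();print(s['wrist_torque'],s['finger_force'],s['opening']*85.4)"
```

```text
[0.07221043 0.62504616 0.04247198] 11.163347214460373 25.292768137210444
```

```bash
cat >> h.py <<'E'
def collar(tag):
    """red blobs nearest to the gripper, both cameras -> collar centre, direction from grasp"""
    s=ctrl.get_state();q=R.from_quat(s["tcp_rot"]);g=s["eef_pos"]+.006*q.apply([0,0,1]);out=[]
    for n in("top","side"):
        im=snap(n,f"pics/{n}{tag}.png")["color"].astype(int);m=((im[...,0]>90)&(im[...,1]<50)&(im[...,2]<50)).astype(np.uint8)
        k,_,st,ce=cv2.connectedComponentsWithStats(m);c=pix(n,g-[0,0,.02])
        b=[(np.hypot(*(ce[i]-c)),st[i,4],ce[i]) for i in range(1,k) if st[i,4]>8];b.sort(key=lambda x:x[0]);out.append(b[0][2]);print(n,b[0][:2],b[0][2])
    P,e=tri(*out);d=P-g;print("collar",P,"err",e,"rel grasp",d*1e3,"len",np.linalg.norm(d)*1e3,"below level deg",np.degrees(np.arctan2(-d[2],np.hypot(*d[:2]))),"torque",ctrl.get_state()["wrist_torque"],"F",ctrl.get_state()["finger_force"])
E
python3 -c "
from h import *
collar('4')"
```

```text
top (np.float64(5.119277343839964), np.int32(18)) [496.77777778 269.05555556]
side (np.float64(8.987188863904565), np.int32(18)) [364.66666667 152.22222222]
collar [ 0.45812482 -0.38012974  0.1983452 ] err 0.015191300328019587 rel grasp [  7.5218555  -15.34319892 -65.72069341] len 67.90582895295503 below level deg 75.42546126808496 torque [0.0707332  0.80503962 0.01555702] F 11.11096054315567
```

```bash
python3 -c "
from h import *
t=cv2.imread('pics/top4.png');s=cv2.imread('pics/side4.png')
cv2.imwrite('pics/c6.png',np.hstack([cv2.resize(t[200:300,440:540],None,fx=4,fy=4,interpolation=2),cv2.resize(s[100:200,310:410],None,fx=4,fy=4,interpolation=2)]))"
```

```text
(no output)
```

View pics/c6.png

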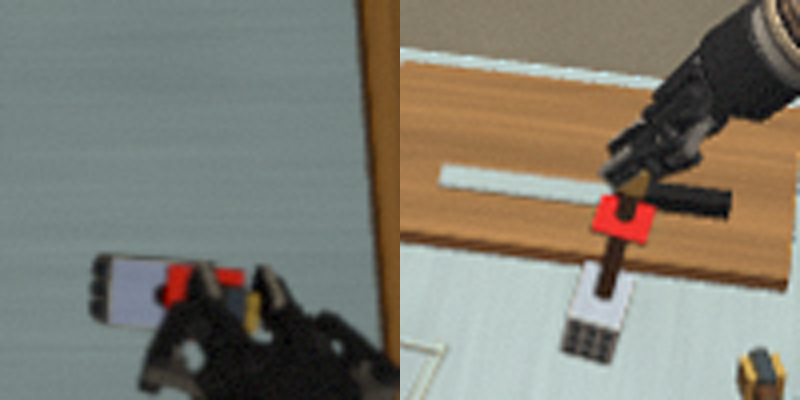

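The mallet now hangs about plumb. The head is at about (476,272) in the top view and (359,179) in the side view.

```bash
python3 -c "
from h import *
print(tri((477,272),(359.2,178.8)))
for h in([.451,-.364,.114],[.476,-.366,.116],[.426,-.362,.116]): print(pix('top',h),pix('side',h))
todo([.451,-.364,.26],-5,40)
s=ctrl.get_state();print(s['wrist_torque'])"
```

```text
(array([ 0.46200039, -0.36036581,  0.10306643]), np.float64(0.008773922627534009))
[479.92302406 277.78693786] [361.65985779 175.67409729]
[480.35990451 267.75760641] [354.10963738 173.80940667]
[479.93498001 287.77418366] [369.34962485 176.61170417]
t 6.1 shift mm [ 0.7  0.7 -3.7] turn deg [ 0.09 -0.05  0.08] grasp now [ 0.4503 -0.3647  0.2637] F 11.11096054315567 [-0.9  0.5 -3.4] q [-1.08 -0.15  2.12  0.75  0.9   0.18]
[0.0707332  0.80503962 0.01555702]
```

>>> move_arm(plan=[0,0,0,0,0,0,25.6,0,0,0,0,0,0,25.6,0,0,0,0,0,0,25.6,0,0,0,0,0,0,25.6,0,0,0,0,0,0,25.6,0,0,0,0,0,0,25.6])

```text
time: 6.7
eef_pos: [0.4465, -0.3644, 0.2683]
tcp_rot: [0.939, -0.042, 0.341, 0.016]
contact_force: [0.2, -0.0, -5.0]
opening: 0.297
finger_force: 11.1
```

```bash
python3 -c "
from h import *
collar('5')"
```

```text
top (np.float64(4.5131235023178435), np.int32(15)) [496.8 269.8]
side (np.float64(9.510153138270026), np.int32(24)) [364.375      152.83333333]
collar [ 0.45776325 -0.38128509  0.19472907] err 0.012992586416757886 rel grasp [  7.41521595 -16.57955655 -68.96263136] len 71.31417564288327 below level deg 75.24541690463786 torque [ 0.06619281  0.70883077 -0.04687859] F 11.069193631410599
```

>>> move_arm(plan=[0,0,0,0,0,0,25.2,0,0,0,0,0,0,24.6,0,0,0,0,0,0,22,0,0,0,0,0,0,20,0,0,0,0,0,0,20,0,0,0,0,0,0,20,0,0,0,0,0,0,20,0,0,0,0,0,0,20], newtons=108)

```text
time: 7.6
eef_pos: [0.4465, -0.3644, 0.2683]
tcp_rot: [0.939, -0.042, 0.342, 0.016]
contact_force: [-0.2, -1.0, -3.8]
opening: 0.263
finger_force: 106.0
```

```bash
python3 - <<'E'
from h import *
snap('top','pics/top6.png');snap('side','pics/side6.png')
t=cv2.imread('pics/top6.png');s=cv2.imread('pics/side6.png')
cv2.imwrite('pics/c7.png',np.hstack([cv2.resize(t[235:305,450:520],None,fx=5.7,fy=5.7,interpolation=2),cv2.resize(s[130:200,330:400],None,fx=5.7,fy=5.7,interpolation=2)]))
s=ctrl.get_state();print(s['finger_force'],s['wrist_torque'],s['contact_force'])
E
```

```text
105.97170352935791 [0.09512427 0.74575856 0.02411328] [ 0.47098515 -0.03662589 -3.92026856]
```

View pics/c7.png

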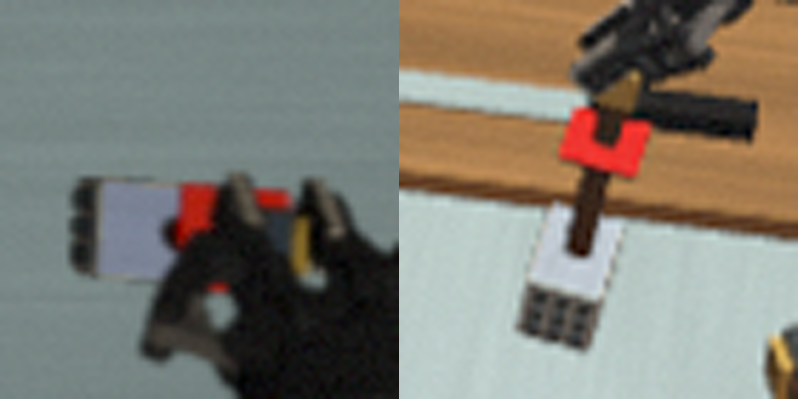

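```bash
python3 - <<'E'
from h import *
print("head face",tri((480.2,275.7),(362.1,173.5)));print("collar",tri((491.2,276.8),(366,154.6)))
todo([.56,.161,.26],-8,40)
for d in(44,126):
  for a in(0,3,6): # tilt forward deg
    g=np.array([.4503,-.3645,.2615]);v=np.array([np.sin(np.radians(a)),-.087*np.sin(np.radians(a)),-np.cos(np.radians(a))]);print(d,a,pix('top',g+v*d/1e3),pix('side',g+v*d/1e3))
E
```

```text
head face (array([ 0.45286281, -0.36159801,  0.1257113 ]), np.float64(0.005132064573382743))
collar (array([ 0.44637658, -0.36607563,  0.20012294]), np.float64(0.0024865441288035783))
t 7.7 shift mm [109.7 525.9  -3.7] turn deg [ 0.08 -0.03 -2.9 ] grasp now [ 0.4504 -0.3647  0.2637] F 105.97170352935791 [ 0.5 -0.  -3.9] q [-1.08 -0.15  2.12  0.75  0.9   0.18]
44 0 [492.67078646 275.13237805] [364.80751174 150.25286088]
44 3 [492.70345693 274.12980672] [364.07370537 150.10422798]
44 6 [492.75197327 273.12658402] [363.3456479  149.92510229]
126 0 [482.5741041  277.49509025] [362.47599108 170.53107891]
126 3 [482.66810093 274.81119259] [360.45528104 170.11082542]
126 6 [482.80185168 272.12762792] [358.45096076 169.61000288]
```

Steps 2 and 3 should be met: plumb within about 2°, pinched at 106 N. Now I carry it to the front of the fork.

>>> move_arm(plan=[0,8,4,0,0,0,20,0,18,5,0,0,0,20,0,28,5,0,0,0,20,0,30,2,0,0,0,20,0,30,0,0,0,0,20,0,30,0,0,0,0,20,0,30,0,0,0,0,20,0,30,0,0,0,0,20,0,30,0,0,0,0,20,0,20,0,0,0,0,20,0,10,0,0,0,0,20,0,0,0,0,0,0,20])

```text
time: 8.9
eef_pos: [0.4462, -0.0982, 0.2843]
tcp_rot: [0.939, -0.04, 0.342, 0.015]
contact_force: [0.6, 0.4, -4.1]
opening: 0.264
finger_force: 106.3
```

>>> move_arm(plan=[0,8,0,0,0,-0.5,20,0,18,0,0,0,-0.5,20,0,28,0,0,0,-0.5,20,0,30,0,0,0,-0.5,20,0,30,0,0,0,-0.5,20,0,30,0,0,0,-0.5,20,0,30,0,0,0,0,20,0,30,0,0,0,0,20,0,30,0,0,0,0,20,0,20,0,0,0,0,20,0,10,0,0,0,0,20,0,0,0,0,0,0,20])

```text
time: 10.1
eef_pos: [0.4464, 0.1647, 0.284]
tcp_rot: [0.938, -0.066, 0.34, 0.024]
contact_force: [-0.5, 0.6, -4.8]
opening: 0.261
finger_force: 106.4
```

```bash
python3 - <<'E'
from h import *
snap('top','pics/top7.png');snap('side','pics/side7.png')
t=cv2.imread('pics/top7.png');s=cv2.imread('pics/side7.png')
cv2.imwrite('pics/c8.png',np.hstack([cv2.resize(t[190:290,215:315],None,fx=4,fy=4,interpolation=2),cv2.resize(s[250:350,260:360],None,fx=4,fy=4,interpolation=2)]))
todo([.50,.17,.27],-8,40);s=ctrl.get_state();print(s['finger_force'],s['wrist_torque'],s['contact_force'])
E
```

```text
t 10.2 shift mm [49.7  7.2 -9.4] turn deg [ 0.06 -0.11  0.14] grasp now [0.4502 0.1628 0.2794] F 106.35153651237488 [ 0.2 -0.3 -4.7] q [ 0.26 -0.48  2.33 -0.41  0.68  2.21]
106.35153651237488 [ 0.01217401  0.68261512 -0.02657659] [ 0.19736019 -0.2808098  -4.74930784]
```

View pics/c8.png

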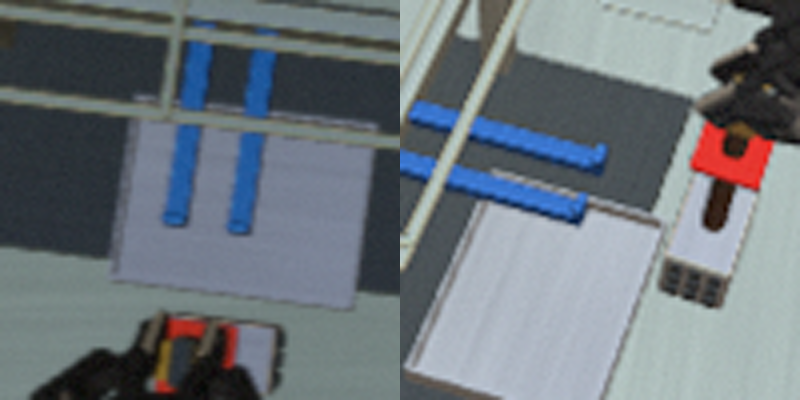

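The mallet hangs plumb in front of the fork. In the side view the collar centre is at (343.2,288.7), and in the top view its front edge midpoint is at (265,270). The fork midline in the top view runs from (266.6,246) to (273.3,197.4). I use code to get the fork yaw and the lateral offset.

```bash
python3 - <<'E'
from h import *
def ang(a,b,z): d=(onz("top",*b,z)-onz("top",*a,z)); return np.degrees(np.arctan2(d[1],d[0]))
print("shelf edge yaw",ang((350,231),(168,208),.345)-90,onz("top",350,231,.345),onz("top",168,208,.345),"tray",ang((303,267),(242.5,258.7),.022)-90,"mid",ang((266.7,245.8),(273.4,197.4),.165))
fe=onz("top",265,270,.215);print("collar front edge",fe)
tc=(265.3,279.3);print("collar",tri(tc,(343.2,288.7)))
for im,n in((cv2.imread("pics/top7.png"),"top"),(cv2.imread("pics/side7.png"),"side")):
    im=im[...,::-1].astype(int);y,x=np.nonzero((im[...,0]>110)&(im[...,1]<60)&(im[...,2]<60));k=(abs(x-300)<60)&(abs(y-285)<25);print(n,k.sum(),x[k].min(),x[k].max(),y[k].min(),y[k].max(),x[k].mean(),y[k].mean())
    b=(im[...,2]>120)&(im[...,0]<90);yy,xx=np.nonzero(b)
    if n=="top":
        m=(xx>250)&(xx<290)&(yy>190)&(yy<250)
        for v in range(205,245,6): r=xx[m&(yy==v)];print(v,r)
g=np.array([.4502,.1628,.2794])
for z in(.06,.064): print(pix("top",g-[0,0,z]),pix("side",g-[0,0,z-.006]))
E
```

```text
shelf edge yaw -8.152857304253203 [ 0.53794429 -0.03487643  0.345     ] [0.59360247 0.3536287  0.345     ] tray -8.570310051236618 mid -7.486401469548393
collar front edge [0.46866152 0.16342891 0.215     ]
collar (array([0.4461772 , 0.16313119, 0.21106451]), np.float64(0.0017574589021265767))
top 62 254 273 270 287 263.56451612903226 274.5483870967742
205 [262 263 264 265 266 278 279 280 281 282]
211 [261 262 263 264 265 266 277 278 279 280 281 282]
217 [264 276 277 278 279 280 281]
223 [259 260 261 262 263 264 275 276 277 278 279]
229 [258 259 260 261 262 263 274 275 276 277 278 279]
235 [257 258 259 260 261 262 274 275 276 277 278]
241 [256 257 258 259 260 261 273 274 275 276 277]
side 179 333 352 281 296 342.5698324022346 289.25698324022346
[264.93480544 277.72735787] [341.55556367 284.73849835]
[265.17952711 277.84013996] [341.45876176 285.72906784]
```

```bash
python3 - <<'E'
from h import *
P=[]
for v,l,r,z in((205,264,280,.165),(211,263.5,279.5,.165),(223,261.5,277,.165),(229,260.5,276.5,.165),(235,259.5,276,.165),(241,258.5,275,.168)):
    P.append(onz("top",(l+r)/2,v,z)[:2])
P=np.array(P);y=np.radians(-8.1);u=np.array([np.cos(y),np.sin(y)]);n=np.array([-u[1],u[0]]);print(P,P@n,"fit yaw",np.degrees(np.arctan(np.polyfit(P[:,0],P[:,1],1)[0])))
C=np.array([.447,.163]);seat=np.array([.5685,.160]);print("collar lat",C@n,"seat lat",seat@n,"along",(C-seat)@u)
E
```

```text
[[0.6354574  0.15428029]
 [0.62017513 0.15546117]
 [0.58981791 0.16092582]
 [0.57470448 0.16270667]
 [0.55964476 0.16447943]
 [0.54422324 0.1664403 ]] [0.24227787 0.24129368 0.24242644 0.24206002 0.24169316 0.24146156] fit yaw -7.896418389591958
collar lat 0.22435670688389833 seat lat 0.23850613559116496 along -0.12071057810837449
```

>>> move_arm(plan=[1,8,0,0,0,0,20,1,8,-5,0,0,0,20,10,-1.4,-5,0,0,0,20,14,-2,-5,0,0,0,20,14,-2,0,0,0,0,20,10,-1.4,0,0,0,0,20,5,-0.7,0,0,0,0,20,0,0,0,0,0,0,20,0,0,0,0,0,0,20])

```text
time: 11.1
eef_pos: [0.5014, 0.1718, 0.2691]
tcp_rot: [0.938, -0.066, 0.341, 0.025]
contact_force: [-0.2, -0.9, -4.6]
opening: 0.261
finger_force: 106.5
```

```bash
python3 - <<'E'
from h import *
todo([.50,.17,.27],-8,40)
for n in("top","side"):
    im=snap(n,f"pics/{n}8.png")["color"].astype(int);y,x=np.nonzero((im[...,0]>110)&(im[...,1]<60)&(im[...,2]<60));k=(abs(x-290)<60)&(abs(y-275)<35);x,y=x[k],y[k]
    print(n,len(x),x.min(),x.max(),y.min(),y.max(),x.mean(),y.mean())
    if n=="side":
        print(cv2.minAreaRect(np.c_[x,y].astype(np.float32)))
        for v in range(y.min(),y.max()+1,2): print(v,x[y==v].min(),x[y==v].max())
    else:
        for v in range(y.min(),y.max()+1,1): print(v,x[y==v])
E
```

```text
t 11.1 shift mm [-5.2 -1.3  5.5] turn deg [ 0.08 -0.07  0.13] grasp now [0.5052 0.1713 0.2645] F 106.54529571533203 [-0.2 -0.9 -4.6] q [ 0.24 -0.31  2.24 -0.44  0.6   2.25]
top 48 253 271 247 266 263.0 251.60416666666666
247 [256 257 258]
248 [255 256 257 258 259 260 261 262 263]
249 [255 256 257 258 259 260 261 262 263 270 271]
250 [255 256 260 261 262 263 270 271]
251 [270 271]
252 [270 271]
253 [270 271]
254 [270 271]
255 [270]
256 [269 270 271]
257 []
258 []
259 []
260 []
261 []
262 [253 254]
263 []
264 []
265 []
266 [266 267 268]
side 170 235 329 272 299 318.3588235294118 291.9764705882353
((281.8301696777344, 281.0943298339844), (95.05349731445312, 12.087728500366211), 15.945395469665527)
272 235 235Traceback (most recent call last):
  File "<stdin>", line 8, in <module>
    return umr_minimum(a, axis, None, out, keepdims, initial, where)
ValueError: zero-size array to reduction operation minimum which has no identity
```

```bash
cat >> h.py <<'E'
def fitcollar(tag,guess,yaw=-8.1):
    from scipy.optimize import least_squares
    ob={};Q=R.from_euler("z",yaw,degrees=True)
    cor=Q.apply([[a,b,c] for a in(-.022,.022) for b in(-.022,.022) for c in(-.003,.003)])
    def pred(n,p):
        q=np.array([pix(n,p+c) for c in cor]);s=q.sum(1);d=q[:,0]-q[:,1];return np.array([*q.min(0),*q.max(0),s.min(),s.max(),d.min(),d.max()])
    for n in("top","side"):
        im=cv2.imread(f"pics/{n}{tag}.png")[...,::-1].astype(int);m=((im[...,0]>95)&(im[...,1]<60)&(im[...,2]<60));y,x=np.nonzero(m)
        c=pix(n,guess);k=(abs(x-c[0])<16)&(abs(y-c[1])<16);x,y=x[k],y[k]
        ob[n]=np.array([x.min()-.5,y.min()-.5,x.max()+.5,y.max()+.5,(x+y).min()-.5,(x+y).max()+.5,(x-y).min()-.5,(x-y).max()+.5])
    r=least_squares(lambda p:np.r_[pred("top",p)-ob["top"],pred("side",p)-ob["side"]],guess,loss="soft_l1",x_scale=.01)
    p=r.x;print("collar centre",p,"res",np.round(np.r_[pred("top",p)-ob["top"],pred("side",p)-ob["side"]],1))
    u=Q.apply([1,0,0]);v=Q.apply([0,1,0]);e=p-np.array([.5685,.1625,.165]);print("in fork: x %.1f y %.1f face z %.1f mm"%(e@u*1e3,(p@v-.2420)*1e3,e[2]*1e3-3));return p
E
python3 - <<'E'
from h import *
fitcollar(7,np.array([.448,.163,.21]));fitcollar(8,np.array([.503,.171,.2]))
E
```

```text
collar centre [0.4473991  0.16633573 0.21468553] res [-0.7 -1.   1.   2.2 -2.3  7.9 -0.8  1.9 -1.7 -0.8  1.1  2.5 -1.7  2.1
 -4.9  2.7]
in fork: x -120.4 y -14.3 face z 46.7 mm
collar centre [0.50322788 0.17277657 0.19505256] res [-0.7 -0.4  1.4  0.2 -0.9  2.5 -2.8  1.8 -1.2 -1.3  0.5  2.9 -1.4  2.5
 -4.8  2.7]
in fork: x -66.1 y -0.0 face z 27.1 mm
```

>>> move_arm(plan=[5,-0.7,-4,0,0,0,20,10,-1.4,-4,0,0,0,20,12,-1.7,0,0,0,0,20,12,-1.7,0,0,0,0,20,12,-1.7,0,0,0,0,20,8,-1.2,0,0,0,0,20,4,-0.6,0,0,0,0,20,0,0,0,0,0,0,20,0,0,0,0,0,0,20])

```text
time: 12.1
eef_pos: [0.5643, 0.1631, 0.261]
tcp_rot: [0.938, -0.066, 0.341, 0.025]
contact_force: [-0.2, 0.1, -4.3]
opening: 0.262
finger_force: 106.6
```

```bash
python3 - <<'E'
from h import *
todo([.5665,.163,.257],-8,40)
for n in("top","side"): snap(n,f"pics/{n}9.png")
fitcollar(9,np.array([.566,.164,.19]))
E
```

```text
t 12.1 shift mm [-1.7  0.4  0.6] turn deg [ 0.08 -0.07  0.11] grasp now [0.5681 0.1625 0.2564] F 106.55629277229309 [-0.2  0.1 -4.3] q [ 0.19 -0.16  2.13 -0.42  0.54  2.2 ]
collar centre [0.56538684 0.16268585 0.18509663] res [ -1.6  -0.2   2.2   0.1  -0.6   3.2 -11.5   2.4  -1.5  -1.8   0.3   2.9
  -1.7   3.   -4.1   2. ]
in fork: x -3.1 y -1.3 face z 17.1 mm
```

>>> move_arm(plan=[3,0.5,-3,0,0,0,20,3,0,-3,0,0,0,20,0,0,-3,0,0,0,20,0,0,-2,0,0,0,20,0,0,0,0,0,0,20])

```text
time: 12.7
eef_pos: [0.5702, 0.1636, 0.2494]
tcp_rot: [0.938, -0.066, 0.34, 0.025]
contact_force: [-0.3, 0.3, -3.3]
opening: 0.262
finger_force: 106.4
```

>>> move_arm(plan=[0,0,-1.5,0,0,0,20,0,0,-1.5,0,0,0,20,0,0,0,0,0,0,20])

```text
time: 13.0
eef_pos: [0.5704, 0.1636, 0.247]
tcp_rot: [0.938, -0.066, 0.341, 0.025]
contact_force: [0.5, 0.4, -4.6]
opening: 0.263
finger_force: 106.5
```

Force still shows only the weight. I continue down in 1 mm rows.

>>> move_arm(plan=[0,0,-1,0,0,0,20,0,0,-1,0,0,0,20,0,0,0,0,0,0,20])

```text
time: 13.3
eef_pos: [0.5704, 0.1636, 0.2451]
tcp_rot: [0.937, -0.066, 0.341, 0.025]
contact_force: [-0.3, -0.6, -4.2]
opening: 0.265
finger_force: 106.5
```

>>> move_arm(plan=[0,0,-1,0,0,0,20,0,0,-1,0,0,0,20,0,0,0,0,0,0,20])

```text
time: 13.6
eef_pos: [0.5704, 0.1636, 0.2431]
tcp_rot: [0.937, -0.066, 0.341, 0.025]
contact_force: [0.1, -0.0, -4.6]
opening: 0.266
finger_force: 106.5
```

>>> move_arm(plan=[0,0,-1,0,0,0,20,0,0,-1,0,0,0,20,0,0,0,0,0,0,20])

```text
time: 13.9
eef_pos: [0.5704, 0.1636, 0.241]
tcp_rot: [0.937, -0.066, 0.341, 0.025]
contact_force: [0.5, -1.2, -3.7]
opening: 0.261
finger_force: 106.4
```

```bash
python3 - <<'E'
from h import *
todo([.5665,.163,.257],-8,40)
for n in("top","side"): snap(n,f"pics/{n}10.png")
fitcollar(10,np.array([.572,.164,.17]))
E
```

```text
t 13.9 shift mm [-7.7 -0.1 20.6] turn deg [ 0.08 -0.06  0.1 ] grasp now [0.5742 0.1631 0.2364] F 106.44947290420532 [ 0.5 -1.2 -3.7] q [ 0.19 -0.12  2.14 -0.46  0.5   2.23]
collar centre [0.57392877 0.1625599  0.15994031] res [-1.9 -0.8  2.4  0.1 -0.5  2.5 -9.9  3.3 -1.5 -1.4  0.9  3.2 -1.3  2.9
 -6.4  2.3]
in fork: x 5.4 y -0.2 face z -8.1 mm
```

>>> move_arm(plan=[0,0,-1,0,0,0,20,0,0,-1,0,0,0,20,0,0,-1,0,0,0,20,0,0,0,0,0,0,20])

```text
time: 14.4
eef_pos: [0.5704, 0.1636, 0.238]
tcp_rot: [0.937, -0.066, 0.341, 0.025]
contact_force: [-0.6, -0.8, -4.2]
opening: 0.262
finger_force: 106.4
```

>>> move_arm(plan=[0,0,-1,0,0,0,20,0,0,-1,0,0,0,20,0,0,0,0,0,0,20])

```text
time: 14.7
eef_pos: [0.5709, 0.1637, 0.237]
tcp_rot: [0.937, -0.066, 0.342, 0.025]
contact_force: [-0.2, 0.3, -1.4]
opening: 0.261
finger_force: 106.7
```

>>> move_arm(plan=[0,0,-1,0,0,0,20,0,0,-1,0,0,0,20,0,0,0,0,0,0,20])

```text
time: 15.0
eef_pos: [0.5718, 0.1636, 0.2364]
tcp_rot: [0.937, -0.066, 0.343, 0.025]
contact_force: [1.6, -1.9, 3.4]
opening: 0.265
finger_force: 107.3
```

Contact with the prongs: about 8 N of support. I ease off gently and open.

>>> move_arm(plan=[0,0,0,0,0,0,25,0,0,0,0,0,0,25.4,0,0,0,0,0,0,25.5,0,0,0,0,0,0,25.6,0,0,0,0,0,0,25.7,0,0,0,0,0,0,25.8,0,0,0,0,0,0,26,0,0,0,0,0,0,26.5,0,0,0,0,0,0,28,0,0,0,0,0,0,32,0,0,0,0,0,0,38,0,0,0,0,0,0,38])

```text
time: 16.2
eef_pos: [0.5703, 0.1637, 0.234]
tcp_rot: [0.938, -0.066, 0.341, 0.025]
contact_force: [-0.0, 0.1, -0.1]
opening: 0.449
finger_force: 0.0
```

```bash
python3 - <<'E'
from h import *
todo([.5665,.163,.257],-8,40)
for n in("top","side"): snap(n,f"pics/{n}11.png")
fitcollar(11,np.array([.572,.164,.168]))
E
```

```text
t 16.2 shift mm [-7.6 -0.1 27.6] turn deg [ 0.08 -0.07  0.1 ] grasp now [0.5741 0.1631 0.2294] F 0.0 [-0.   0.1 -0.1] q [ 0.19 -0.11  2.14 -0.47  0.48  2.25]
collar centre [0.57407784 0.1653218  0.15302908] res [-0.5 -2.3  5.7  6.4 -8.7 19.1 -4.9  6.  -2.7 -1.9  0.7  4.7 -1.   4.1
 -7.1  2.6]
in fork: x 5.1 y 2.6 face z -15.0 mm
```

>>> move_arm(plan=[-3,0.4,4,0,0,0,42,-6,0.9,7,0,0,0,45,-9,1.3,9,0,0,0,45,-13,1.8,12,0,0,0,45,-20,2.8,12,0,0,0,45,-25,3.5,10,0,0,0,45,-30,4,10,0,0,0,45,-30,4,10,0,0,0,45,-20,3,5,0,0,0,45,0,0,0,0,0,0,45])

```text
time: 17.3
eef_pos: [0.4131, 0.1861, 0.3154]
tcp_rot: [0.937, -0.065, 0.343, 0.024]
contact_force: [0.1, -0.1, 0.1]
opening: 0.53
finger_force: 0.0
```

```bash
python3 - <<'E'
from h import *
todo([.5665,.163,.257],-8,40)
for n in("top","side"): snap(n,f"pics/{n}12.png")
p=fitcollar(12,np.array([.572,.164,.168]))
for n in("top","side"):
    im=cv2.imread(f"pics/{n}12.png")[...,::-1];d=cv2.imread(f"pics/{n}0.png")[...,::-1].astype(int)
    c=pix(n,[.574,.161,.168]).astype(int);y,x=np.nonzero((im[...,0]>95)&(im[...,1]<60)&(im[...,2]<60));k=(abs(x-c[0])<25)&(abs(y-c[1])<25);x,y=x[k],y[k]
    print(n,c,len(x),x.min(),x.max(),y.min(),y.max(),x.mean(),y.mean())
    for h in(.215,.165,.067): print(h,pix(n,[.574,.161,h]))
# coarse colour map of the side crop
im=cv2.imread("pics/side12.png")[...,::-1].astype(int)[268:330:2,270:335:2]
def ch(p):
    r,g,b=p
    if r>90 and g<60:return "R"
    if b>110 and r<90:return "B"
    if r>110 and b<80:return "y"
    if max(p)<60:return "#"
    if r>b+20:return "n"
    return "w" if min(p)>165 else "."
print("\n".join("".join(ch(p) for p in r) for r in im))
E
```

```text
t 17.3 shift mm [149.6 -22.6 -53.8] turn deg [-0.02  0.2  -0.03] grasp now [0.4169 0.1856 0.3108] F 0.0 [ 0.1 -0.1  0.1] q [ 0.35 -0.56  2.32 -0.44  0.79  2.28]
collar centre [0.57064234 0.16334889 0.16367944] res [-0.4 -0.7  2.   1.2 -8.   3.1 -1.5  1.7 -1.3 -1.8  1.2  1.8 -1.6  2.7
 -2.8  0.9]
in fork: x 2.0 y 0.1 face z -4.3 mm
top [269 229] 159 259 276 222 239 269.30817610062894 232.43396226415095
0.215 [266.34611893 225.89270427]
0.165 [269.18328347 229.26955521]
0.067 [274.14019206 235.17032986]
side [291 290] 182 283 302 285 300 292.6263736263736 292.5879120879121
0.215 [291.02648351 279.10999265]
0.165 [291.3803268  291.11393775]
0.067 [292.01935668 312.66431597]
......w...............wwwwwwwwwww
.....w....................wwwwwww
.....w....n...................www
....w.....ynnn..................w
B...w........nn.................w
BBBw............................w
BB.w.BBBynnyn...................w
..wnBBBB.nyyy##................ww
..w..BBB.nnnn#B................ww
.ww.....RynnnRRnnBB.B.........www
.w.....nRR#nnRRRRBBBB.........www
ww.....RRR###RRRRBBBB.........www
w.BBB..RRRR#RRRR.............wwww
wBBBBBnRRRRRRRRR.............wwww
..BBBBnRRRRRRRRy.............wwww
.....BBBB.RRRyR...B.........wwwww
.........BBBBn.BBBB.........wwwww
......ww....BBBBBB.........wwwwww
......ww.w.##...B..www......wwwww
.....wwwww.##.ww..wwwwwww....wwww
.....wwwww.##.ww..wwwwwwwwww.wwww
....wwwwww.##.ww..wwwwwwwww..wwww
....ww.wwwww.www..wwwwwwwww.wwwww
....wwwwwwwwwww..wwwwwwwwww.wwwww
...wwwwwwwwwwww..wwwwwwwww.wwwwww
...ww..wwwwwww...wwwwwwwww.wwwwww
..wwww....wwww..wwwwwwwwww.wwwwww
..wwww.#.#......wwwwwwwww.wwwwwww
.wwwww.#.#.##..wwwwwwwwww.wwwwwww
.wwwww.#...##..wwwwwwwww.wwwwwwww
wwwwwww.w..#...wwwwwwwww.wwwwwwww
```

The collar sits on the prongs at fork x ≈ 2 mm, y ≈ 0. The neck is between the prongs with the head straight below. I let it settle for a moment, then hand in.

>>> move_arm(plan=[0,0,0,0,0,0,45,0,0,0,0,0,0,45,0,0,0,0,0,0,45,0,0,0,0,0,0,45,0,0,0,0,0,0,45,0,0,0,0,0,0,45,0,0,0,0,0,0,45,0,0,0,0,0,0,45,0,0,0,0,0,0,45,0,0,0,0,0,0,45,0,0,0,0,0,0,45,0,0,0,0,0,0,45])

```text
time: 18.6
eef_pos: [0.4145, 0.1853, 0.3133]
tcp_rot: [0.937, -0.066, 0.341, 0.025]
contact_force: [0.6, -0.0, 0.3]
opening: 0.525
finger_force: 0.0
```

```bash
python3 - <<'E'
from h import *
for n in("top","side"): snap(n,f"pics/{n}13.png")
fitcollar(13,np.array([.572,.164,.168]))
print(order.sign_off())
E
```

```text
collar centre [0.57064234 0.16334889 0.16367944] res [-0.4 -0.7  2.   1.2 -8.   3.1 -1.5  1.7 -1.3 -1.8  1.2  1.8 -1.6  2.7
 -2.8  0.9]
in fork: x 2.0 y 0.1 face z -4.3 mm
the job is handed in; nothing more can be done
None
```

The smaller mallet hangs by its collar in the blue fork, released, clear of the robot and still in the last two pictures; I handed the job in at about 19 s of robot time, and the sign-off returned no verdict.

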